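# Close the lint filter and screw its clamp down

## Robot

A 7-joint arm with a two-finger parallel gripper is mounted at the origin on a cart in front of the work surface, level with it; the furniture and walls round the work are solid. World frame = base frame: x ahead of the robot, y to its left, z up, the work surface at z = 0. Lengths are in mm, angles in rad, forces in N, time in s.
With the tool pointing down it reaches from about 400 to 875 mm from the base axis. Payload 4.4 kg.
Tool frame: the origin (TCP) lies midway between the tips of the shut fingers; the grasp point (between the pads) lies 19 mm behind it; z points along the fingers, y is the line along which they close (so a half turn about z gives the same grasp; the last joint's range is limited). The gripper opens to 85 mm and grips with 20 to 120 N. Pads are 22 mm wide; open, the fingers measure 114 mm over their backs; the gripper's body (76 mm by 85 mm) begins 54 mm behind the grasp point. The pads swing forward as they close: fully open they stand 13 mm farther back than shut.
Start: joints at [1.25, 0.628, 0.038, 1.517, -0.027, 0.996, -0.02], TCP at [163.861, -629.021, 231.313] pointing down, gripper open.
Joint ranges: [-3.06, 3.06], [-0.37, 2.12], [-1.25, 1.32], [0.18, 2.47], [-1.1, 4.24], [0.23, 1.98], [-2.94, 2.94]. Speed limits (rad/s): [2.57, 2.57, 3.14, 3.14, 3.14, 3.14, 3.14].

## Interface

Orientations are given as [roll, pitch, yaw] about the fixed x, y, z axes, in that order (R = Rz(yaw) Ry(pitch) Rx(roll)).
In Python, from cell import ctrl gives the robot as it stands. The module is installed in compiled form; this text tells all that it offers.
- The arm moves only by the tool step_arm, never from a script. Its argument "commands" is one flat list of numbers, 7 for each row, row after row: the shift along the tool's x, y, z in cm, then the turn, a rotation vector about the tool's x, y, z in rad, then the opening, from 0 (shut) to 1 (fully open). A call has 1 to 10 rows; each row is the pose to reach, as a shift and turn from the pose commanded when the call began, along the tool's axes at that moment; what a row does not reach only later rows make up. A row lasts 1/10 s, in which the tool goes at most 50 mm and 8.59 degrees, less where a joint would pass 70% of its speed; a pose out of reach is approached as far as the arm can. A call with a gripper value outside its range is refused whole. The fingers move at their own pace and stop on an object; the grip force is fixed at half the most. Time passes only in rows, so rows that repeat a pose let the fingers close. It gives the time, the measured TCP pose, the force, the opening and the grip force at its end, in the units of the state.
- ctrl.read_state(): the state, without advancing time (a new reading comes with each control period).
- ctrl.get_image(name): name is "side" or "top"; returns a dict with "image" (384x512x3 uint8, red, green, blue), "range_z" (384x512 float32, mm along the optical axis (not along the pixel's ray), 0 where there is no reading), "vfov" (degrees; the focal length in pixels is half the picture's height over the tangent of half this angle, whatever the lens; pixels are square), "cx", "cy" (the principal point, pixels), "D" ([k1, k2, p1, p2, k3] as OpenCV has them; the pictures are not rectified), "world_to_cam" (4x4, takes a point from world to camera coordinates). Camera axes: x right, y down, z forward; pixel columns grow to the right and rows downward; lengths in mm; the calibration is good to about 2 mm. A picture is of the moment at which its call begins.
- ctrl.finish_job(): hands the job in; it is judged then, once.
The state is a dict: "clock": time; "qpos": joint angles; "qd": joint speeds; "tau": joint torques, N m; "eef_pos": TCP position; "tool_rot": TCP orientation; "force": force on the tool from outside, world axes, zero at the start; "torque": the same for the moment, N m; "width": finger opening in mm; "gripper_force": force on a finger pad.
Only numpy, scipy, OpenCV 4.12 (cv2) and the standard library are available. Lean on these libraries where they do the work, as an engineer would, in place of code of your own. Each camera call takes 0.05 s, during which the arm holds its last target. There are 200 camera calls.

## Task

The washer's lint filter on the counter has been cleaned and stands open. Set its round lid squarely into the mouth of the pot, swing the clamp bar round over it until it is fully home in its catch, then turn the wing screw clockwise, in as many short strokes as it takes, until its foot holds the lid firmly: finger-tight by feel, never forced, or the plastic lid cracks. Leave the other things on the counter where they are.

Things in the scene. Friction and masses are not known exactly. Their poses are not given: they have to be found in the camera images.
- filter_pot: Lint filter fixed to the counter: white round plastic pot, open at the top, on a 200x190 mm aluminium plate. Origin: on the counter under the pot's axis; z up, +x towards the clamp's pivot post, -x towards its catch, +y towards the riser pipe.
- mouth (a point): Centre of the pot's mouth at the height of its flat rim, 70 mm above the counter. Bore 87 mm, rim 112 mm wide. A seated lid has its origin 12 mm below this point, its boss top 24 mm above it.
- riser_top (a point): Top centre of the riser, a vertical plastic pipe 90 mm from the pot's axis on its +y side, 26 to 37 mm thick, top 292 mm above the counter, fixed. It leaves no room to turn a gripper's body round over the pot: keep the gripper's long side along the pot's x and work the wings with shut fingertips.
- catch (a point): Top centre of the catch, a fixed dark steel post on the pot's -x side, 74 mm from its axis, top 130 mm above the counter. It spans 11 mm either side of this point along the pot's x, and along y from 13 mm on the -y side to 13 mm on the +y side; below its lip it is open to -y, where the bar comes in.
- pivot (a point): Clamp bar's vertical pivot axis at the bar's top, 120 mm above the counter, 74 mm from the pot's axis on its +x side (post and bar end 28 mm wide).
- lid: Loose round white plastic lid, about 160 g, lying right way up. Origin: centre of its underside. Chamfered spigot 79 mm wide (z = 0 to 12), flange 106 mm (z = 12 to 18), round gripping boss 30 mm wide (z = 18 to 36). Any turn about z will do. Clamped with more than 40 N on its boss it cracks.
- yoke (a joint): Angle of the steel clamp bar about its pivot, rad: 0 = home in the catch (hard stop), lying over the pot along the pot's x; positive = swung anticlockwise from above, out to the pot's -y side; starts at 1.35 to 1.65. About 2 N at the knob moves it and it stays where it is left. Bar 16 mm wide, 110 to 120 mm above the counter.
- yoke_knob (a point): Top centre of the upright dark knob at the bar's free end, 164 mm from the pivot, 158 mm above the counter. The knob is 18 mm thick (11 mm at its neck) and rises 38 mm from the bar: push it, or pinch it from above. With the bar home it stands 90 mm from the pot's axis, 16 mm beyond the catch's centre.
- wing_screw: Steel wing screw in the clamp bar, 74 mm from the pivot; origin on its axis under its hub, 132 to 134 mm above the counter at the start, z up. Two wings along its +x and -x, 6 mm thick, 28 mm long from the axis, 3 to 27 mm above the origin; hub 16 to 23 mm wide. Clockwise from above tightens, 8 mm down a turn. Its rubber foot is worn by an unknown 0 to 4 mm: it meets the lid 2 to 6.5 rad on.
- screw_axis (a point): On the screw's axis at the bar's top, 120 mm above the counter. A wing pushed slowly 22 mm from the axis takes under 2 N while the screw runs free and about 7 or 8 N once its foot holds the lid well; the foot should press with 10 to 40 N (it gains about 40 N a radian). The screw stays where it is left. Pushed on the catch side (from the pot's -y through -x to +y), it also keeps the bar home.
- nail_brush: Bystander: purple nail brush, 30x86x22 mm, lying; leave it alone. Origin: centre of its underside.
- peg_0: Bystander: red clothes peg, 15x72x12 mm; leave it alone. Origin: centre of its underside.
- peg_3: Bystander: wooden clothes peg, 15x72x12 mm; leave it alone. Origin: centre of its underside.
- tumbler: Bystander: clear tumbler, 66 mm across, 98 mm tall, standing; leave it alone. Origin: centre of its underside.
- roll_on: Bystander: white round-topped container, 53 mm across, 68 mm tall, standing; leave it alone. Origin: centre of its underside.
Mind the look-alikes: they are no part of the job. Leave any green look-alike of the lid alone.

How it is judged (in metres and radians):
On the way, in this order (a step that is already met when the one before it is completed fails the run):
1. the lid sits in the mouth of the pot (z of lid in the frame of filter_pot below 0.0605 m and horizontal distance between lid and filter_pot below 0.005 m and angle between lid's own z axis and vertical below 0.05 rad), for 0.2 s.
2. the clamp bar is home in its catch over the seated lid (all of step 1 and value of joint yoke below 0.04 rad), for 0.1 s.
3. the screw's foot holds the lid with more than 10 N (all of step 2 and contact force between wing_screw and lid above 10 N), for 0.3 s.
At the end, for the whole second after the job is handed in: The lid is seated in the pot (within 2.5 mm of fully down, 5 mm of the axis, 0.05 rad of level), the clamp bar is home (within 0.04 rad) and the screw's foot presses the lid with more than 10 N (all of step 3); the robot touches nothing.
It fails at once if the screw presses the lid with more than 40 N (contact force between wing_screw and lid above 40 N).
It fails at once if the wing screw is pushed with more than 25 N (contact force between the fingers and wing_screw above 25 N).
It fails at once if another thing on the counter is moved by more than 30 mm (distance of any of nail_brush, peg_0, peg_3, tumbler, roll_on from where it was at the start of the episode above 0.03 m).
It also fails if it takes over 70 s, if anything falls off the work surface, if the arm or the gripper's body presses on something with over 40 N, if the wrist force passes 120 N, or if a joint passes its speed limit or range.

## Working session

There is one attempt and no reset: what is moved stays moved. The work goes in short steps, Python scripts to look and compute and a tool call to move; the robot and the scene stay as the last step left them, time stands still between calls to the robot, and variables do not carry over. Pictures are saved under pics/ and viewed, at most 10 in all, crops included, and the job is handed in when it is done.

Besides the shell and the picture viewer there is one more tool, called after "Call:" as a command line: name --argument value ..., lists and objects as JSON in quotes. step_arm: Moves the arm, as the interface text tells. Its arguments: {"type":"object","properties":{"commands":{"type":"array"}},"required":["commands"]}

```bash
mkdir -p pics; cat > h.py <<'E'
import numpy as np, cv2, pickle
from cell import ctrl
def K(d):
    f=d["image"].shape[0]/2/np.tan(np.radians(d["vfov"])/2)
    return np.array([[f,0,d["cx"]],[0,f,d["cy"]],[0,0,1.]])
def get(n,tag=None):
    d=ctrl.get_image(n)
    if tag:
        cv2.imwrite(f"pics/{tag}.png",d["image"][...,::-1]); pickle.dump(d,open(f"{tag}.pkl","wb"))
    return d
def load(tag): return pickle.load(open(f"{tag}.pkl","rb"))
def cloud(d):
    h,w=d["range_z"].shape
    uv=np.stack(np.meshgrid(np.arange(w),np.arange(h)),-1).reshape(-1,1,2).astype(np.float32)
    n=cv2.undistortPoints(uv,K(d),np.array(d["D"],float)).reshape(h,w,2)
    z=d["range_z"][...,None]
    P=np.concatenate([n*z,z,np.ones_like(z)],-1)
    W=P@np.linalg.inv(np.array(d["world_to_cam"])).T
    W[d["range_z"]==0]=np.nan
    return W[...,:3]
def ray(d,u,v):
    n=cv2.undistortPoints(np.array([[[u,v]]],np.float32),K(d),np.array(d["D"],float)).ravel()
    M=np.linalg.inv(np.array(d["world_to_cam"])); return M[:3,3],M[:3,:3]@np.array([*n,1])
def atz(d,u,v,z):
    o,r=ray(d,u,v); return o+r*(z-o[2])/r[2]
def proj(d,p):
    p=(np.array(d["world_to_cam"])@np.array([*p,1]))[:3]
    return cv2.projectPoints(p.reshape(1,3),np.zeros(3),np.zeros(3),K(d),np.array(d["D"],float))[0].ravel()
E
python3 - <<'E'
from h import *
for n in("side","top"):
    d=get(n,n+"0"); M=np.linalg.inv(d["world_to_cam"]); print(n,M.round(2).tolist(),d["vfov"],d["cx"],d["cy"],d["D"])
s=ctrl.read_state(); print(s)
a=cv2.imread("pics/side0.png");b=cv2.imread("pics/top0.png")
cv2.imwrite("pics/side0b.png",cv2.resize(a,(800,600)));cv2.imwrite("pics/top0b.png",cv2.resize(b,(800,600)))
E
```

```text
side [[1.0, -0.01, 0.02, 436.95], [-0.02, -0.45, 0.89, -448.33], [0.0, -0.89, -0.45, 552.66], [0.0, 0.0, 0.0, 1.0]] 57.103571642784786 252.48333267740855 191.48500343477104 [-0.03742278  0.          0.          0.          0.        ]
top [[0.02, -0.99, 0.15, 345.16], [-1.0, -0.02, 0.01, 288.46], [-0.01, -0.15, -0.99, 1139.46], [0.0, 0.0, 0.0, 1.0]] 54.840947960337914 249.5060854464667 192.75891064033763 [0.01097835 0.         0.         0.         0.        ]
{'clock': 0.1, 'qpos': array([ 1.250242  ,  0.62930503,  0.03844646,  1.51825057, -0.02702969,
        0.99628546, -0.02001158]), 'qd': array([-5.18915990e-06, -2.70706541e-03,  9.02611682e-04, -1.67430112e-03,
        4.40142451e-04, -7.19376439e-04,  4.60093197e-04]), 'tau': array([ 2.46505944e-03, -5.64524388e+01,  1.23043433e+00, -1.93971598e+01,
        1.13411323e-02,  5.39133835e-03,  4.27887051e-05]), 'eef_pos': array([ 163.70332972, -628.47830627,  230.45332782]), 'tool_rot': array([-3.13986190e+00, -4.10559755e-06,  2.54725598e-01]), 'force': array([-0.2163692 ,  0.38023709,  0.37893332]), 'torque': array([ 0.04870102, -0.006119  , -0.01992209]), 'gripper_force': 0.0, 'width': 85.33136252030363}
```

View pics/side0b.png

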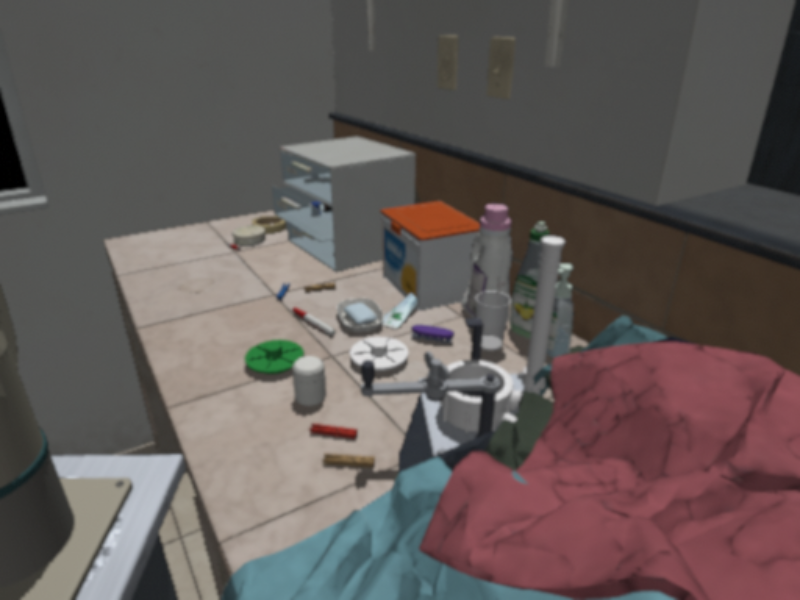

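View pics/top0b.png

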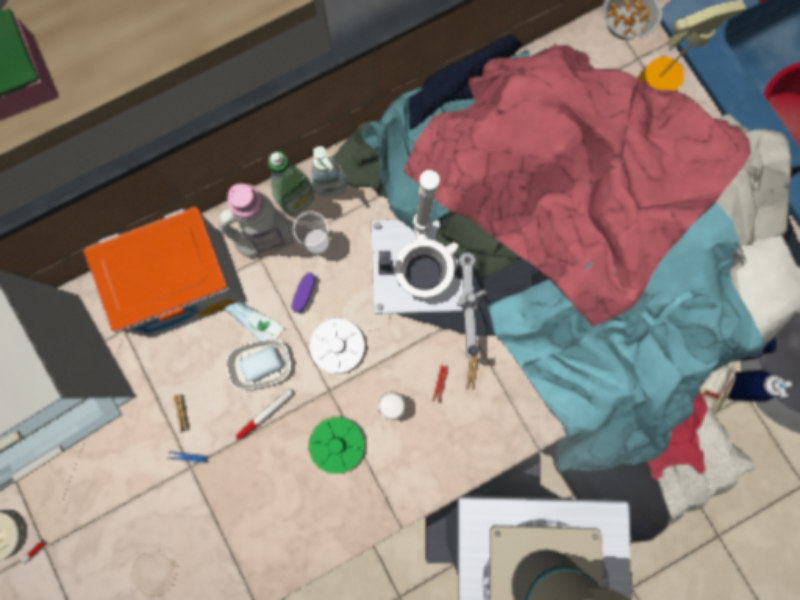

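The side view shows the white lid at about (379,352), the bar swung out with its knob at (368,375), the pivot at (490,382) and the catch post at (476,335). The top view shows the lid boss at (338,346), the mouth at (425,268), the catch at (386,262), the pivot at (467,260), the knob at (473,350) and the riser at (429,180).

```bash
python3 - <<'E'
from h import *
s=load("side0");t=load("top0");cs=cloud(s);ct=cloud(t);k=.64
def at(c,u,v,r=1):
    u,v=int(round(u*k)),int(round(v*k)); return np.nanmedian(c[v-r:v+r+1,u-r:u+r+1].reshape(-1,3),0).round(1)
for n,u,v in[("lid",338,346),("catch",386,262),("pivot",467,260),("knob",473,350),("riser",429,180),("screw",470,294),("rollon",392,406),("tumbler",312,228),("brush",304,292),("plate",385,300),("plate2",450,300),("green",336,445)]:print("top",n,at(ct,u,v))
for n,u,v in[("lid",379,348),("catch",476,322),("pivot",490,380),("knob",368,366),("riser",551,240),("screw",435,375),("rollon",309,365)]:print("side",n,at(cs,u,v))
# rim ring from cloud, height band
from scipy.optimize import least_squares
def circ(P):
    f=lambda p:np.hypot(P[:,0]-p[0],P[:,1]-p[1])-p[2]
    r=least_squares(f,[*P.mean(0)[:2],40],loss="soft_l1");return r.x.round(1),np.abs(r.fun).mean().round(1)
for nm,c in(("top",ct),("side",cs)):
  for what,g,lo,hi,R in(("rim",at(ct,425,268),60,80,75),("flange",at(ct,338,346),10,26,62),("boss",at(ct,338,346),29,45,25)):
    m=(np.hypot(c[...,0]-g[0],c[...,1]-g[1])<R)&(c[...,2]>lo)&(c[...,2]<hi)
    P=c[m]; print(nm,what,len(P),P.mean(0).round(1),np.median(P[:,2]).round(1),circ(P))
a=load("top0")["image"][130:250,190:330,::-1];b=load("side0")["image"][190:310,215:355,::-1]
cv2.imwrite("pics/crop0.png",np.vstack([cv2.resize(x,(700,600),interpolation=cv2.INTER_CUBIC)[:, :] for x in(a,)]))
E
```

```text
top lid [430.9 397.2  35.6]
top catch [576.1 306.4 128.3]
top pivot [582.1 161.2 126.8]
top knob [417.9 154.6 159. ]
top riser [668.1 239.1 290.8]
top screw [515.  157.3 153.9]
top rollon [319.3 290.4  68.3]
top tumbler [668.1 458.   11. ]
top brush [534.5 466.   23.7]
top plate [524.5 310.    9.1]
top plate2 [527.2 180.1   8.1]
top green [245.1 393.6  35.3]
side lid [432.4 385.3  30.3]
side catch [585.6 303.5 129. ]
side pivot [581.3 154.6 124.6]
side knob [419.4 145.6 155.2]
side riser [663.2 233.1 291.2]
side screw [504.8 148.  137.3]
side rollon [321.8 279.8  66.6]
top rim 559 [588.2 231.5  69.2] 69.3 (array([580.8, 234.8,  50.6]), np.float64(6.5))
top flange 862 [433.5 401.   18.2] 18.1 (array([433.8, 401.4,  38.8]), np.float64(8.7))
top boss 75 [433.9 401.4  35.9] 35.8 (array([433.5, 401.3,  10.4]), np.float64(2.8))
side rim 631 [595.4 231.1  67.6] 68.0 (array([579.6, 229.3,  51. ]), np.float64(8.4))
side flange 518 [431.7 391.8  16.9] 16.7 (array([431. , 402.4,  40. ]), np.float64(9.6))
side boss 61 [430.3 395.9  33.8] 34.1 (array([430.5, 397.1,  11.5]), np.float64(2.5))
```

View pics/crop0.png

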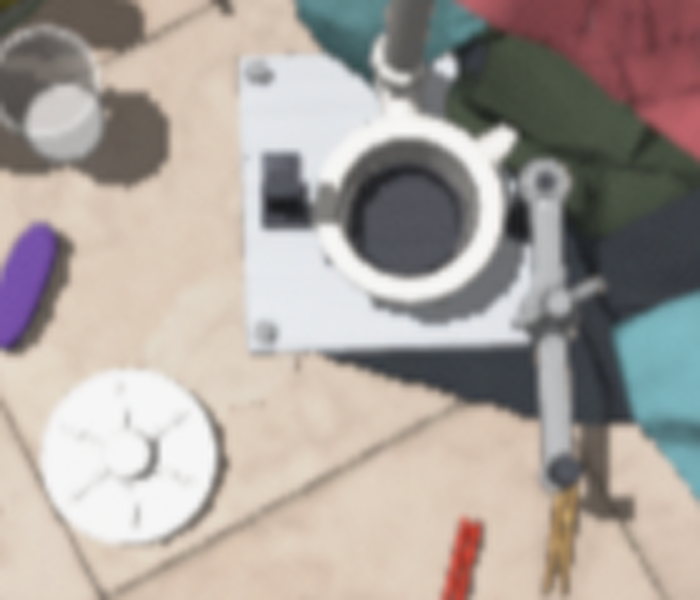

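The crop shows the rim centre at about (410,207), the pivot at (545,182), the knob top at (563,470), the lid boss at (130,454) and the lid flange spanning 42–220 by 368–545.

```bash
python3 - <<'E'
from h import *
t=load("top0");s=load("side0");ct=cloud(t)
f=lambda n,u,v,z:print(n,(q:=atz(t,190+u/5-.4,130+v/5-.4,z)).round(1)) or q
m=f("mouth",410,207,70);p=f("pivot",545,182,122);k=f("knob",563,468,158);f("boss",131,454,36);f("flange",131,456,18);f("screwhub top",553,305,150)
r=f("catch",283,172,130)
for u,v in((270,157),(298,157),(263,230),(310,190),(310,230)):f("c",u,v,130)
print("pivot-knob",np.hypot(*(p-k)[:2]),"pivot-mouth",np.hypot(*(p-m)[:2]))
# plate edges, corner screws at z~8
a=f("s1",260,72,8);b=f("s2",265,333,8);print("y dir",np.degrees(np.arctan2(*(a-b)[1::-1])))
# catch cloud, riser top cloud
for n,g,lo,hi,R in(("catch",r,118,135,25),("knob",k,150,165,18),("pivot",p,105,132,20),("riser",(665,236),280,300,40)):
  for nm,c in(("t",ct),("s",cloud(s))):
    w=(np.hypot(c[...,0]-g[0],c[...,1]-g[1])<R)&(c[...,2]>lo)&(c[...,2]<hi);P=c[w]
    if len(P):print(n,nm,len(P),P.mean(0).round(1),P.min(0).round(1),P.max(0).round(1))
S=s["image"][200:300,225:350,::-1];cv2.imwrite("pics/crops.png",cv2.resize(S,(750,600),interpolation=cv2.INTER_CUBIC))
E
```

```text
mouth [579.  234.6  70. ]
pivot [583.4 161.5 122. ]
knob [420.  156.6 158. ]
boss [432.7 397.8  36. ]
flange [432.9 399.5  18. ]
screwhub top [508.7 160.7 150. ]
catch [584.5 308.8 130. ]
c [593.  316.3 130. ]
c [593.3 300.6 130. ]
c [551.3 319.2 130. ]
c [574.5 293.5 130. ]
c [551.7 293.1 130. ]
pivot-knob 163.38452311120827 pivot-mouth 73.22760901857318
s1 [677.9 327.2   8. ]
s2 [511.3 320.2   8. ]
y dir 2.393679199441019
catch t 71 [584.8 310.7 129.3] [571.9 300.8 125.8] [596.5 320.8 134.8]
catch s 70 [581.5 303.  126.6] [568.3 295.3 118.2] [592.6 316.3 130.1]
knob t 34 [419.7 154.7 156.8] [412.8 146.  151.1] [426.3 162.2 162.6]
knob s 48 [417.2 148.2 154.6] [409.1 142.6 150.3] [425.4 158.9 157.3]
pivot t 91 [580.7 162.3 121.1] [563.5 148.7 112.1] [595.8 174.5 128.9]
pivot s 138 [579.  154.1 118.3] [564.1 145.7 105.4] [593.8 170.5 127.5]
riser t 129 [668.  240.6 291.2] [654.2 226.9 286. ] [683.2 255.8 295.2]
riser s 122 [664.9 233.3 288.4] [651.6 222.5 280. ] [681.5 253.3 292.1]
```

View pics/crops.png

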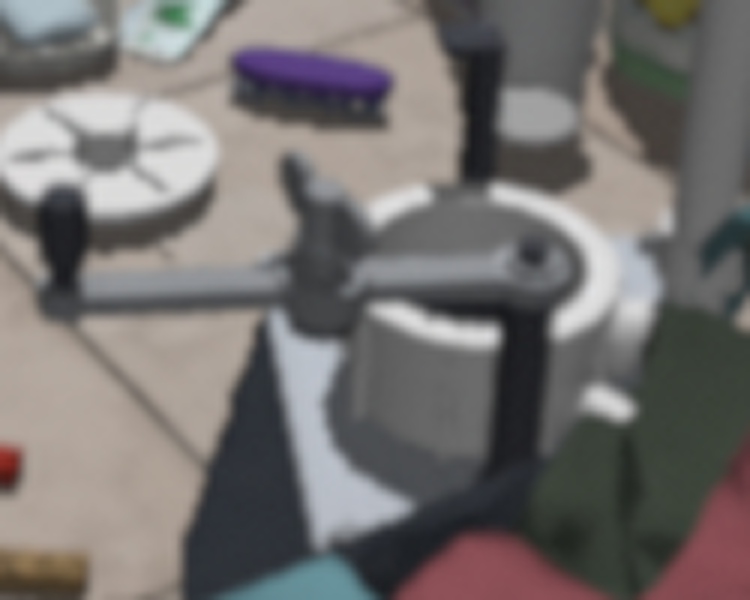

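The side crop shows the knob top at about (63,193), the pivot bolt at (533,250), the catch top at (473,38) and the lid flange centre at about (109,147).

```bash
python3 - <<'E'
from h import *
s=load("side0")
for n,u,v,z in(("knob",63,194,158),("pivot",533,250,124),("catch",473,38,130),("flange",109,147,18),("rim",480,262,70)):print(n,atz(s,225+u/6-.4,200+v/6-.4,z).round(1))
# two-view triangulation of the knob & lid
t=load("top0")
def tri(a,b):
    (o1,r1),(o2,r2)=ray(t,*a),ray(s,*b); A=np.stack([r1,-r2],1);x=np.linalg.lstsq(A,o2-o1,rcond=None)[0];p,q=o1+r1*x[0],o2+r2*x[1];return ((p+q)/2).round(1),np.linalg.norm(p-q).round(1)
T=lambda u,v:(190+u/5-.4,130+v/5-.4);S=lambda u,v:(225+u/6-.4,200+v/6-.4)
print("knob",tri(T(563,468),S(63,194)),"pivot",tri(T(545,182),S(533,250)),"flange",tri(T(131,456),S(109,147)),"catch",tri(T(283,172),S(473,38)),"rim",tri(T(410,207),S(480,262)))
E
```

```text
knob [417.6 148.5 158. ]
pivot [581.2 160.9 124. ]
catch [581.3 302.  130. ]
flange [431.6 399.7  18. ]
rim [577.1 230.1  70. ]
knob (array([418.9, 155.9, 153.3]), np.float64(3.1)) pivot (array([582.2, 161.8, 123.5]), np.float64(1.6)) flange (array([432.2, 399.4,  18.2]), np.float64(1.3)) catch (array([584. , 309. , 126.3]), np.float64(2.8)) rim (array([578.8, 234.5,  67. ]), np.float64(1.6))
```

```bash
python3 - <<'E'
from h import *
c=cloud(load("top0"));
for y0 in range(-650,450,100):
    w=(c[...,1]>y0)&(c[...,1]<y0+100)&(c[...,0]>250)&(c[...,0]<750);P=c[w]
    if len(P):i=P[:,2].argmax();print(y0,len(P),P[i].round())
E
```

```text
-650 298 [ 294. -551. -499.]
-550 1058 [ 678. -459.   54.]
-450 2835 [ 749. -406.  144.]
-350 4179 [ 675. -250.  183.]
-250 6155 [ 641. -208.  210.]
-150 6527 [749. -81. 195.]
-50 6809 [748.  30. 171.]
50 5769 [750.  55. 173.]
150 6137 [661. 232. 295.]
250 5321 [664. 254. 294.]
350 7595 [653. 423. 713.]
```

Call:
step_arm --commands '[0,0,-5,0,0,0.1,1,0,0,-9,0,0,0.205,1,0,0,-9,0,0,0.205,1]'

```text
clock: 0.4
eef_pos: [164.5, -632.2, 327.4]
tool_rot: [3.131, -0.002, 0.048]
force: [-0.9, -0.5, -0.2]
width: 85.6
gripper_force: 0.0
```

Call:
step_arm --commands '[4.5,-4.5,0,0,0,0,1,9,-9,0,0,0,0,1,13.5,-13.5,0,0,0,0,1,18,-18,0,0,0,0,1,22,-22,0,0,0,0,1,25,-26,0,0,0,0,1,28,-30,0,0,0,0,1,31,-34,0,0,0,0,1,34,-38,0,0,0,0,1,36,-42,0,0,0,0,1]'

```text
clock: 1.4
eef_pos: [475.8, -237.4, 320.8]
tool_rot: [-3.142, 0.0, 0.05]
force: [0.6, -1.0, 0.8]
width: 85.3
gripper_force: 0.0
```

Call:
step_arm --commands '[1,-5,0,0,0,0,1,2,-10,0,0,0,0,1,2,-15,0,0,0,0,1,2,-20,0,0,0,0,1,2,-25,0,0,0,0,1,2,-30,0,0,0,0,1,1,-35,0,0,0,0,1,1,-39,0,0,0,0,1,0,-43,0,0,0,0,1,0,-46,0,0,0,0,1]'

```text
clock: 2.4
eef_pos: [450.0, 223.1, 320.8]
tool_rot: [-3.141, 0.002, 0.054]
force: [0.6, 0.5, 0.1]
width: 85.7
gripper_force: 0.0
```

Call:
step_arm --commands '[0,-5,3,0,0,0,1,0,-9,6,0,0,0,1,-0.5,-13,9,0,0,0,1,-0.9,-16.5,12,0,0,0,1,-0.9,-17.5,16,0,0,0,1,-0.9,-17.5,20,0,0,0,0.8,-0.9,-17.5,23,0,0,0,0.7,-0.9,-17.5,24,0,0,0,0.7,-0.9,-17.5,24,0,0,0,0.7]'

```text
clock: 3.3
eef_pos: [433.5, 393.7, 79.9]
tool_rot: [3.139, 0.003, 0.05]
force: [0.2, -0.3, -0.1]
width: 59.7
gripper_force: 0.0
```

```bash
python3 - <<'E'
from h import *
t=get("top","top1");print(ctrl.read_state()["eef_pos"],ctrl.read_state()["tool_rot"])
s=get("side","side1")
a=cv2.resize(t["image"][180:260,170:270,::-1],(400,320),interpolation=cv2.INTER_CUBIC);b=cv2.resize(s["image"][160:260,180:305,::-1],(400,320),interpolation=cv2.INTER_CUBIC)
cv2.imwrite("pics/c1.png",np.hstack([a,b]))
E
```

```text
[434.48199351 394.57842159  81.43599356] [3.14149534e+00 2.00527013e-04 4.98488575e-02]
```

View pics/c1.png

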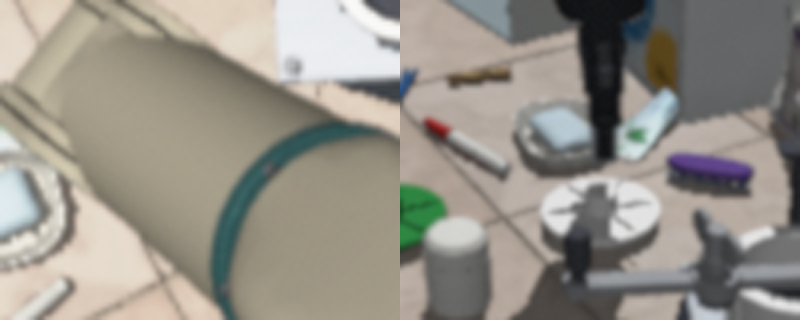

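The arm hides the lid in the top view. The side view shows the fingers edge-on above the boss at about (605,150).

Call:
step_arm --commands '[-0.15,-0.5,2.5,0,0,0,0.6,-0.15,-0.5,4.5,0,0,0,0.6,-0.15,-0.5,6.1,0,0,0,0.6,-0.15,-0.5,6.1,0,0,0,0.6,-0.15,-0.5,6.1,0,0,0,0.2,-0.15,-0.5,6.1,0,0,0,0,-0.15,-0.5,6.1,0,0,0,0,-0.15,-0.5,6.1,0,0,0,0,-0.15,-0.5,6.1,0,0,0,0]'

```text
clock: 4.3
eef_pos: [433.5, 400.1, 21.9]
tool_rot: [-3.14, -0.002, 0.05]
force: [-0.7, -0.8, 6.8]
width: 27.3
gripper_force: 59.5
```

Call:
step_arm --commands '[0,0,-2,0,0,0,0,0,0,-5,0,0,0,0,0,0,-9,0,0,0,0,0,0,-13,0,0,0,0,0,0,-17,0,0,0,0,0,0,-17,0,0,0,0,0,0,-17,0,0,0,0]'

```text
clock: 5.0
eef_pos: [433.0, 399.7, 191.5]
tool_rot: [-3.14, -0.002, 0.05]
force: [0.7, -1.3, -1.6]
width: 27.3
gripper_force: 59.7
```

```bash
python3 - <<'E'
from h import *
s=get("side","side2");st=ctrl.read_state();print(st["eef_pos"],st["tool_rot"],st["width"],st["force"])
b=cv2.resize(s["image"][60:260,160:360,::-1],(600,600),interpolation=cv2.INTER_CUBIC)
cv2.imwrite("pics/c2.png",b)
E
```

```text
[432.31759654 398.88670775 190.09134579] [3.14097267e+00 3.05060562e-04 4.96835050e-02] 27.159450861618676 [-1.03249478 -0.0632231  -1.73609057]
```

View pics/c2.png

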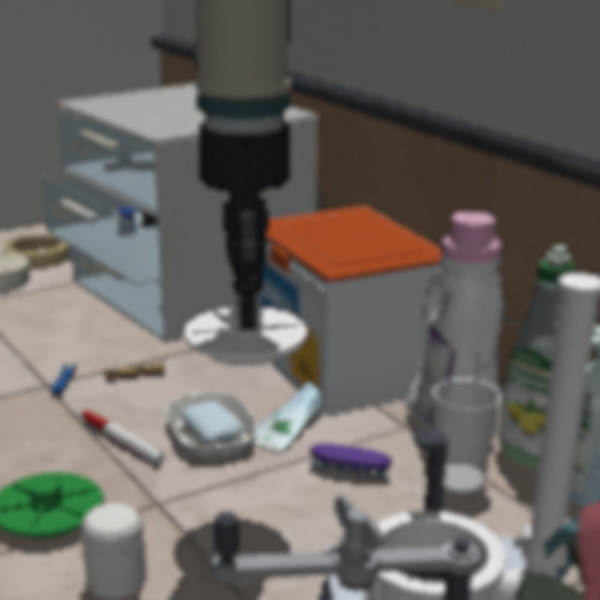

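The lid hangs level in the fingers, with its flange spanning u 185–308 and centred at about (246,333).

```bash
python3 - <<'E'
from h import *
s=load("side2")
print(atz(s,160+246.5/3-.4,60+333/3-.4,188).round(1))
c=cloud(s);w=(abs(c[...,2]-186)<10)&(np.hypot(c[...,0]-432,c[...,1]-399)<60);P=c[w];print(len(P),P.min(0),P.max(0))
E
```

```text
[430.7 387.8 188. ]
501 [376.65340063 344.53810483 179.98129988] [480.93122591 445.25947916 194.84459158]
```

Call:
step_arm --commands '[4,2,0,0,0,0,0,8,5,0,0,0,0,0,11,8,0,0,0,0,0,13,12,0,0,0,0,0,13.8,15,0,0,0,0,0,13.9,17.1,0,0,0,0,0,13.9,17.1,0,0,0,0,0,13.9,17.1,0,0,0,0,0,13.9,17.1,0,0,0,0,0]'

```text
clock: 5.95
eef_pos: [578.9, 237.4, 189.4]
tool_rot: [-3.141, 0.002, 0.052]
force: [-0.4, 0.6, -0.9]
width: 27.6
gripper_force: 59.7
```

Call:
step_arm --commands '[0.1,0.25,4,0,0,0,0,0.1,0.25,7,0,0,0,0,0.1,0.25,9,0,0,0,0,0.1,0.25,9.5,0,0,0,0,0.1,0.25,9.8,0,0,0,0,0.1,0.25,10,0,0,0,0,0.1,0.25,10.2,0,0,0,0,0.1,0.25,10.4,0,0,0,0,0.1,0.25,10.4,0,0,0,0]'

```text
clock: 6.85
eef_pos: [581.3, 233.2, 86.7]
tool_rot: [-3.141, -0.001, 0.05]
force: [-0.3, 0.1, -0.9]
width: 27.2
gripper_force: 59.7
```

Call:
step_arm --commands '[0,0,0.3,0,0,0,0,0,0,0.5,0,0,0,0,0,0,0.65,0,0,0,0,0,0,0.65,0,0,0,0]'

```text
clock: 7.25
eef_pos: [581.1, 233.1, 80.2]
tool_rot: [3.141, 0.0, 0.05]
force: [-1.0, -0.2, 3.2]
width: 27.3
gripper_force: 60.1
```

Call:
step_arm --commands '[0,0,0.1,0,0,0,0,0,0,0.2,0,0,0,0,0,0,0.2,0,0,0,0]'

```text
clock: 7.55
eef_pos: [581.0, 233.1, 80.1]
tool_rot: [3.141, -0.0, 0.05]
force: [-4.2, -1.9, 16.6]
width: 27.3
gripper_force: 61.5
```

Call:
step_arm --commands '[0,0,0,0,0,0,0.55,0,0,0,0,0,0,0.55,0,0,0,0,0,0,0.55,0,0,-4,0,0,0,0.55,0,0,-9,0,0,0,0.55,0,0,-14,0,0,0,0.55,-4,0,-17,0,0,0,0.4,-9,2,-19,0,0,0,0.2,-13,4,-19,0,0,0,0,-13,4,-19,0,0,0,0]'

```text
clock: 8.55
eef_pos: [446.0, 182.6, 267.3]
tool_rot: [3.137, 0.007, 0.05]
force: [1.1, 0.6, 0.1]
width: 0.0
gripper_force: 0.0
```

```bash
python3 - <<'E'
from h import *
s=get("side","side3");t=get("top","top3");st=ctrl.read_state();print(st["eef_pos"],st["tool_rot"],st["width"],st["force"])
b=cv2.resize(s["image"][190:310,225:345,::-1],(400,400),interpolation=cv2.INTER_CUBIC);a=cv2.resize(t["image"][110:230,210:330,::-1],(400,400),interpolation=cv2.INTER_CUBIC)
cv2.imwrite("pics/c3.png",np.hstack([b,a]))
for n,d in(("s",s),("t",t)):
  c=cloud(d)
  for lo,hi,R in((68,85,58),(87,102,22)):
    w=(c[...,2]>lo)&(c[...,2]<hi)&(np.hypot(c[...,0]-580,c[...,1]-234.5)<R);P=c[w]
    if len(P)>5:
      A=np.c_[P[:,:2]-P[:,:2].mean(0),np.ones(len(P))];print(n,lo,len(P),P.mean(0).round(1),np.median(P[:,2]).round(1),np.linalg.lstsq(A,P[:,2],rcond=None)[0].round(3))
E
```

```text
[452.76082407 186.19316852 268.19924444] [ 3.14141403e+00 -8.21571746e-04  4.94560628e-02] -0.08330100476973208 [ 0.57856335 -0.48042443  0.61794304]
s 68 539 [581.9 230.7  74.9] 75.0 [-3.0000e-03  2.7000e-02  7.4885e+01]
s 87 92 [577.4 229.4  91.9] 92.4 [3.4000e-02 1.0700e-01 9.1875e+01]
t 68 895 [578.3 239.8  75.6] 75.6 [ 1.2000e-02 -1.0000e-02  7.5586e+01]
t 87 83 [580.6 235.2  93.5] 93.5 [ 1.5000e-02 -2.6000e-02  9.3549e+01]
```

View pics/c3.png

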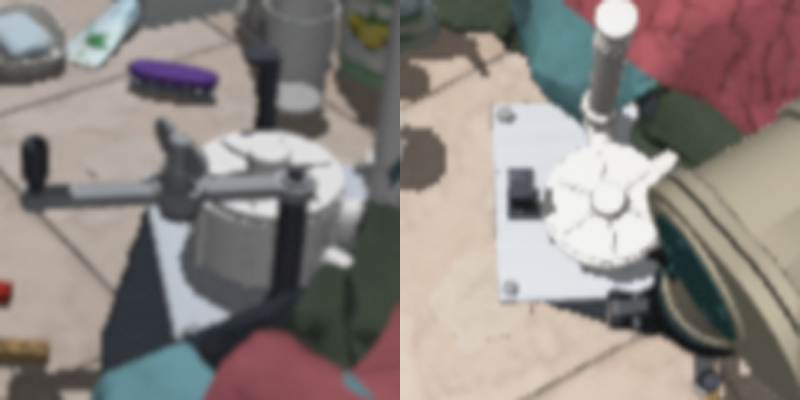

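The lid is seated flat: its flange top measures 75.6 mm (76 expected) and its boss top 93.5 mm (94 expected). Next I pinch the knob.

Call:
step_arm --commands '[-3.5,2.8,0,0,0,0,0.65,-3.5,2.8,4,0,0,0,0.65,-3.5,2.8,8,0,0,0,0.65,-3.5,2.8,11,0,0,0,0.65,-3.5,2.8,12.9,0,0,0,0.65,-3.5,2.8,12.9,0,0,0,0.65,-3.5,2.8,12.9,0,0,0,0,-3.5,2.8,12.9,0,0,0,0,-3.5,2.8,12.9,0,0,0,0,-3.5,2.8,12.9,0,0,0,0]'

```text
clock: 9.65
eef_pos: [420.9, 157.2, 140.0]
tool_rot: [-3.141, -0.003, 0.049]
force: [1.0, -1.7, 5.3]
width: 15.0
gripper_force: 58.8
```

```bash
python3 - <<'E'
from h import *
P=np.array([583,161.5]);y=.05;R=np.array([[np.cos(y),np.sin(y)],[np.sin(y),-np.cos(y)]])
for K0 in([420.7,157.0],):
  d=np.array(K0)-P;r=np.hypot(*d);a0=np.arctan2(d[1],d[0])%(2*np.pi);print(r,np.degrees(a0))
  for k in range(0,91,5):
    a=a0-np.radians(k);w=P+r*np.array([np.cos(a),np.sin(a)])-K0;print(k,(R@w/10).round(2),(w+K0).round(0))
E
```

```text
162.36237248820925 181.58820066935462
0 [-0. -0.] [421. 157.]
5 [ 0.09 -1.41] [421. 171.]
10 [ 0.31 -2.81] [422. 185.]
15 [ 0.65 -4.19] [425. 199.]
20 [ 1.1  -5.53] [429. 213.]
25 [ 1.67 -6.83] [434. 226.]
30 [ 2.36 -8.07] [440. 239.]
35 [ 3.14 -9.24] [447. 251.]
40 [  4.03 -10.35] [456. 262.]
45 [  5.01 -11.37] [465. 273.]
50 [  6.08 -12.31] [475. 283.]
55 [  7.22 -13.14] [486. 292.]
60 [  8.43 -13.88] [498. 300.]
65 [  9.7 -14.5] [510. 307.]
70 [ 11.02 -15.02] [523. 312.]
75 [ 12.38 -15.41] [537. 317.]
80 [ 13.77 -15.69] [550. 321.]
85 [ 15.18 -15.84] [564. 323.]
90 [ 16.59 -15.87] [578. 324.]
```

Call:
step_arm --commands '[0.1,-1.4,0,0,0,0,0,0.3,-2.8,0,0,0,0,0,0.65,-4.2,0,0,0,0,0,1.1,-5.55,0,0,0,0,0,1.7,-6.85,0,0,0,0,0,2.35,-8.05,0,0,0,0,0,3.15,-9.25,0,0,0,0,0,4.05,-10.35,0,0,0,0,0,4.05,-10.35,0,0,0,0,0]'

```text
clock: 10.55
eef_pos: [457.5, 264.2, 140.0]
tool_rot: [-3.139, -0.005, 0.05]
force: [3.7, -0.1, 3.2]
width: 15.1
gripper_force: 61.4
```

Call:
step_arm --commands '[1,-1,0,0,0,0,0,2.05,-1.95,0,0,0,0,0,3.2,-2.8,0,0,0,0,0,4.4,-3.55,0,0,0,0,0,5.65,-4.15,0,0,0,0,0,7,-4.65,0,0,0,0,0,8.35,-5.05,0,0,0,0,0,9.75,-5.35,0,0,0,0,0,10.6,-5.45,0,0,0,0,0,10.6,-5.45,0,0,0,0,0]'

```text
clock: 11.55
eef_pos: [559.1, 322.1, 139.8]
tool_rot: [-3.141, -0.001, 0.048]
force: [0.5, -1.2, 4.5]
width: 15.5
gripper_force: 60.0
```

Call:
step_arm --commands '[0.5,0,0,0,0,0,0,0.9,0,0,0,0,0,0,1.2,0,0,0,0,0,0,1.2,0,0,0,0,0,0]'

```text
clock: 11.95
eef_pos: [568.5, 323.4, 139.7]
tool_rot: [-3.14, 0.003, 0.048]
force: [-4.7, 0.6, 7.1]
width: 15.2
gripper_force: 59.9
```

Call:
step_arm --commands '[0.15,0,0,0,0,0,0,0.3,0,0,0,0,0,0,0.3,0,0,0,0,0,0]'

```text
clock: 12.25
eef_pos: [572.8, 323.7, 139.8]
tool_rot: [-3.14, -0.0, 0.05]
force: [-1.3, 0.9, 6.3]
width: 15.2
gripper_force: 59.8
```

Call:
step_arm --commands '[0.2,0,0,0,0,0,0,0.3,0,0,0,0,0,0,0.3,0,0,0,0,0,0]'

```text
clock: 12.55
eef_pos: [575.7, 324.0, 139.7]
tool_rot: [-3.14, -0.0, 0.05]
force: [-2.2, 0.3, 6.1]
width: 14.7
gripper_force: 59.8
```

Call:
step_arm --commands '[0.2,0,0,0,0,0,0,0.3,0,0,0,0,0,0,0.3,0,0,0,0,0,0]'

```text
clock: 12.85
eef_pos: [577.8, 324.1, 139.8]
tool_rot: [-3.14, 0.002, 0.05]
force: [-3.7, 1.0, 7.5]
width: 14.9
gripper_force: 59.9
```

Call:
step_arm --commands '[0.2,0,0,0,0,0,0,0.3,0,0,0,0,0,0,0.3,0,0,0,0,0,0]'

```text
clock: 13.15
eef_pos: [577.9, 324.1, 139.6]
tool_rot: [-3.142, 0.007, 0.05]
force: [-10.2, -1.2, 12.7]
width: 15.1
gripper_force: 60.4
```

Call:
step_arm --commands '[0.2,0,0,0,0,0,0,0.3,0,0,0,0,0,0,0.3,0,0,0,0,0,0]'

```text
clock: 13.45
eef_pos: [577.9, 324.2, 139.5]
tool_rot: [3.14, 0.013, 0.051]
force: [-15.5, -2.8, 17.2]
width: 15.2
gripper_force: 60.9
```

Call:
step_arm --commands '[-0.5,0,0,0,0,0,0,-0.5,0,0,0,0,0,0.5,-0.5,0,0,0,0,0,0.5,-0.5,0,0,0,0,0,0.5,-0.5,0,-4,0,0,0,0.5,-0.5,0,-8,0,0,0,0.5,-5,-3,-10,0,0,0,0,-9,-7,-10,0,0,0,0,-9,-7,-10,0,0,0,0]'

```text
clock: 14.35
eef_pos: [486.6, 394.4, 240.0]
tool_rot: [-3.137, 0.002, 0.057]
force: [-0.4, 0.2, 0.4]
width: 0.8
gripper_force: 0.0
```

```bash
python3 - <<'E'
from h import *
s=get("side","side4");t=get("top","top4");st=ctrl.read_state();print(st["eef_pos"],st["tool_rot"],st["width"],st["force"])
b=cv2.resize(s["image"][190:270,265:345,::-1],(400,400),interpolation=cv2.INTER_CUBIC);a=cv2.resize(t["image"][140:200,242:302,::-1],(400,400),interpolation=cv2.INTER_CUBIC)
cv2.imwrite("pics/c4.png",np.hstack([b,a]))
c=cloud(t)
for lo,hi in((110,124),(126,150),(151,168)):
  w=(c[...,2]>lo)&(c[...,2]<hi)&(np.hypot(c[...,0]-580.7,c[...,1]-235.5)<45);P=c[w];print(lo,len(P),P.mean(0).round(1)); 
  if lo>124:print(P.round(0).tolist()[::3])
E
```

```text
[489.15069032 391.75333578 239.01943731] [-3.14004965e+00  8.87308507e-04  5.54559179e-02] 0.07829704119453623 [ 0.39131555 -0.04609743  0.12295482]
110 169 [577.9 235.5 119.6]
126 28 [576.4 237.6 140.9]
[[599.0, 249.0, 145.0], [587.0, 243.0, 137.0], [581.0, 245.0, 138.0], [578.0, 245.0, 137.0], [576.0, 245.0, 136.0], [573.0, 238.0, 147.0], [572.0, 243.0, 138.0], [572.0, 234.0, 140.0], [570.0, 234.0, 137.0], [557.0, 221.0, 148.0]]
151 59 [578.8 235.5 155.8]
[[602.0, 249.0, 154.0], [599.0, 246.0, 156.0], [595.0, 244.0, 161.0], [593.0, 241.0, 160.0], [590.0, 238.0, 158.0], [589.0, 238.0, 154.0], [586.0, 235.0, 153.0], [582.0, 238.0, 157.0], [583.0, 230.0, 153.0], [580.0, 238.0, 154.0], [580.0, 230.0, 155.0], [576.0, 236.0, 160.0], [575.0, 241.0, 154.0], [574.0, 233.0, 157.0], [572.0, 230.0, 153.0], [569.0, 227.0, 157.0], [565.0, 227.0, 158.0], [563.0, 224.0, 156.0], [560.0, 224.0, 157.0], [558.0, 221.0, 154.0]]
```

View pics/c4.png

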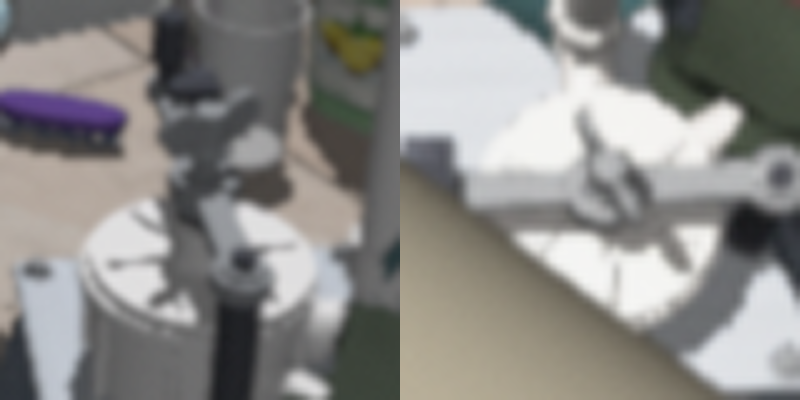

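In the right crop the hub is at about (607,187), with the wings running up-left to (582,110) and down-right. The depth cloud puts them at 32° and 212° in world angle. The bar lies over the lid with its knob beyond the catch.

```bash
cat > path.py <<'E'
import numpy as np, sys
from cell import ctrl
S=np.array([580.,235.5])
def c(th,mode,gap=0,r=22):
    t=np.radians(th);u=np.array([np.cos(t),np.sin(t)]);n=np.array([-u[1],u[0]])
    off={"NW":(-11,14.5),"NE":(11,14.5),"SE":(11,-14.5),"SW":(-11,-14.5)}[mode]
    return S+r*u+(3+gap)*n-np.array(off)
def rel(pts,p0=None,yaw=None):
    st=ctrl.read_state();p=st["eef_pos"];y=.05
    R=np.array([[np.cos(y),np.sin(y)],[np.sin(y),-np.cos(y)]])
    print("at",p.round(1),"yaw",st["tool_rot"].round(3),"f",st["force"].round(1))
    for q in pts:print(np.round(q,1),(R@(np.array(q)-(p[:2] if p0 is None else p0))/10).round(2))
E
python3 - <<'E'
from path import *
rel([c(222,"NW",5)]); print("stroke")
p0=c(222,"NW",5)
rel([c(212,"NW")]+[c(a,"NW") for a in(204,196,188,182)]+[c(a,"NE") for a in(178,172,164,156,148,140,132,124,118)],p0)
E
```

```text
at [489.2 391.8 239. ] yaw [-3.14e+00  1.00e-03  5.50e-02] f [ 0.4 -0.   0.1]
[580.  200.3] [ 8.12 19.57]
stroke
at [489.2 391.8 239. ] yaw [-3.14e+00  1.00e-03  5.50e-02] f [ 0.4 -0.   0.1]
[573.9 206.8] [-0.57 -0.68]
[572.1 209.3] [-0.74 -0.94]
[570.7 212.1] [-0.87 -1.22]
[569.6 215. ] [-0.96 -1.51]
[569.1 217.2] [-1.   -1.74]
[546.9 218.8] [-3.21 -2.01]
[546.8 221.1] [-3.21 -2.24]
[547.  224.2] [-3.17 -2.55]
[547.7 227.2] [-3.09 -2.85]
[548.8 230.1] [-2.97 -3.13]
[550.2 232.8] [-2.81 -3.4 ]
[552.  235.3] [-2.62 -3.64]
[554.2 237.6] [-2.39 -3.85]
[556. 239.] [-2.2  -3.98]
```

Call:
step_arm --commands '[3,4.5,0,0,0,0,0,5.5,9,0,0,0,0,0,7.5,13,0,0,0,0,0,8.1,17,0,0,0,0,0,8.1,19.6,0,0,0,0,0,8.1,19.6,4,0,0,0,0,8.1,19.6,7.5,0,0,0,0,8.1,19.6,9.7,0,0,0,0,8.1,19.6,9.7,0,0,0,0]'

```text
clock: 15.35
eef_pos: [581.1, 193.5, 137.8]
tool_rot: [3.138, 0.007, 0.047]
force: [-0.7, 0.1, -0.2]
width: -0.1
gripper_force: 0.0
```

Call:
step_arm --commands '[0,0,0,0,0,0,0,-0.4,-0.8,-0.2,0,0,0,0,-0.65,-1.35,-0.2,0,0,0,0,-0.85,-1.65,-0.2,0,0,0,0,-0.95,-1.9,-0.2,0,0,0,0,-1.05,-2.2,-0.2,0,0,0,0,-1.1,-2.4,-0.2,0,0,0,0,-1.1,-2.4,-0.2,0,0,0,0]'

```text
clock: 16.15
eef_pos: [571.2, 215.7, 144.5]
tool_rot: [3.135, -0.001, 0.047]
force: [0.7, -9.1, 4.5]
width: -0.2
gripper_force: 5.0
```

Call:
step_arm --commands '[0,0,0,0,0,0,0,0,0,0,0,0,0,0]'

```text
clock: 16.35
eef_pos: [571.2, 215.7, 144.5]
tool_rot: [3.135, -0.0, 0.047]
force: [0.5, -9.8, 5.0]
width: -0.1
gripper_force: 5.0
```

```bash
python3 - <<'E'
from h import *
s=get("side","side5");t=get("top","top5");st=ctrl.read_state();print(st)
b=cv2.resize(s["image"][180:260,265:345,::-1],(400,400),interpolation=cv2.INTER_CUBIC);a=cv2.resize(t["image"][140:200,242:302,::-1],(400,400),interpolation=cv2.INTER_CUBIC)
cv2.imwrite("pics/c5.png",np.hstack([b,a]))
E
```

```text
{'clock': 16.45, 'qpos': array([-0.31112366,  0.67771581, -0.16040873,  1.71076965,  0.15342256,
        0.76727244, -2.07170628]), 'qd': array([ 6.77887492e-04, -1.01826804e-03, -1.27406479e-03,  2.27768902e-03,
       -9.41926589e-04,  3.10229751e-05,  1.73928486e-03]), 'tau': array([ -5.58180213, -52.52511978,  -6.75611973, -16.03631258,
        -1.91830203,  -1.24870285,   0.06441713]), 'eef_pos': array([571.21077161, 215.66734471, 144.48687331]), 'tool_rot': array([ 3.13533093e+00, -4.65494973e-04,  4.66515675e-02]), 'force': array([ 1.44457961, -9.05257413,  5.36368653]), 'torque': array([-1.9144988 , -0.26391611, -0.09463238]), 'gripper_force': 4.950854660128243, 'width': 0.1235473300979485}
```

View pics/c5.png

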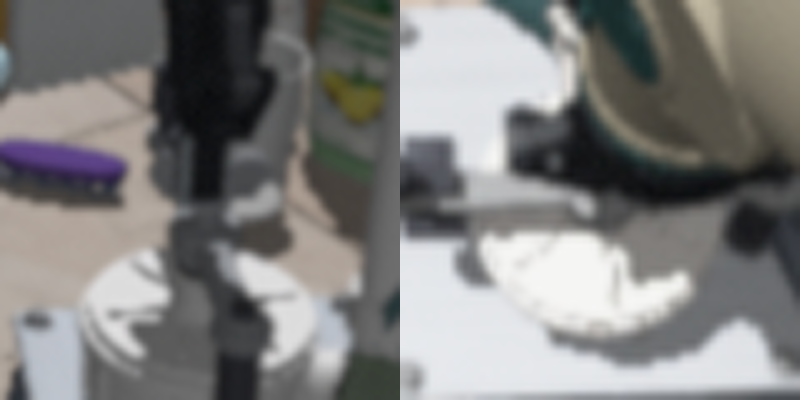

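The side crop shows the fingers hard against the hub. The block's north edge overlaps the hub, so I back off, move west and push the wing with the north-east corner.

Call:
step_arm --commands '[0,1.2,0,0,0,0,0,-1.2,1.4,0,0,0,0,0,-2.4,1.4,0,0,0,0,0,-2.4,1.4,0,0,0,0,0,-2.4,1.4,0,0,0,0,0,-2.4,1.4,0,0,0,0,0]'

```text
clock: 17.05
eef_pos: [547.7, 205.8, 144.0]
tool_rot: [-3.141, -0.001, 0.05]
force: [-0.2, -0.1, -0.3]
width: -0.2
gripper_force: 0.0
```

```bash
python3 - <<'E'
from path import *
rel([c(a,"NE") for a in(187,180,172,164,156,148,140,132,124,118)])
E
```

```text
at [547.7 205.8 144. ] yaw [-3.141e+00 -1.000e-03  5.000e-02] f [-0.2 -0.1 -0.3]
[547.5 215.3] [ 0.03 -0.95]
[547. 218.] [-0.01 -1.22]
[546.8 221.1] [-0.01 -1.53]
[547.  224.2] [ 0.03 -1.84]
[547.7 227.2] [ 0.11 -2.14]
[548.8 230.1] [ 0.23 -2.42]
[550.2 232.8] [ 0.39 -2.69]
[552.  235.3] [ 0.58 -2.93]
[554.2 237.6] [ 0.81 -3.14]
[556. 239.] [ 1.   -3.28]
```

Call:
step_arm --commands '[0,-0.7,0.3,0,0,0,0,0,-1.2,0.3,0,0,0,0,0,-1.55,0.3,0,0,0,0,0,-1.85,0.3,0,0,0,0,0.1,-2.15,0.3,0,0,0,0,0.2,-2.4,0.3,0,0,0,0,0.4,-2.7,0.3,0,0,0,0,0.6,-2.95,0.3,0,0,0,0,0.75,-3.1,0.3,0,0,0,0,0.75,-3.1,0.3,0,0,0,0]'

```text
clock: 18.05
eef_pos: [553.0, 237.3, 140.8]
tool_rot: [-3.141, -0.0, 0.05]
force: [0.3, -0.5, 0.2]
width: -0.2
gripper_force: 0.3
```

```bash
python3 - <<'E'
from path import *
rel([S+np.array(q) for q in((-28,12),(-28,24),(-27,36.7),(-22,36.7),(-17,36.7),(-12,36.7))]+[c(a,"SE") for a in(78,70,62,54,46,38,30,24)])
E
```

```text
at [553.  237.3 140.8] yaw [-3.141 -0.     0.05 ] f [ 0.3 -0.5  0.2]
[552.  247.5] [-0.04 -1.02]
[552.  259.5] [ 0.02 -2.22]
[553.  272.2] [ 0.18 -3.48]
[558.  272.2] [ 0.68 -3.46]
[563.  272.2] [ 1.18 -3.43]
[568.  272.2] [ 1.68 -3.41]
[570.6 272.1] [ 1.94 -3.39]
[573.7 271.7] [ 2.24 -3.33]
[576.7 270.8] [ 2.54 -3.23]
[579.5 269.6] [ 2.81 -3.08]
[582.1 267.9] [ 3.07 -2.91]
[584.5 265.9] [ 3.29 -2.69]
[586.6 263.6] [ 3.49 -2.45]
[587.9 261.7] [ 3.61 -2.26]
```

Call:
step_arm --commands '[0,-1,0,0,0,0,0,0,-2.2,0,0,0,0,0,0.2,-3,0,0,0,0,0,0.2,-3.45,0,0,0,0,0,0.7,-3.45,0,0,0,0,0,1.2,-3.45,0,0,0,0,0,1.5,-3.4,0,0,0,0,0,1.7,-3.4,0,0,0,0,0,1.7,-3.4,0,0,0,0,0]'

```text
clock: 18.95
eef_pos: [568.2, 272.5, 140.9]
tool_rot: [-3.14, -0.0, 0.05]
force: [-1.9, 2.8, -0.2]
width: 0.2
gripper_force: 1.8
```

Call:
step_arm --commands '[0.25,0,0,0,0,0,0,0.55,0.1,0,0,0,0,0,0.85,0.15,0,0,0,0,0,0.85,0.15,0,0,0,0,0]'

```text
clock: 19.35
eef_pos: [577.0, 273.3, 141.0]
tool_rot: [-3.138, -0.001, 0.051]
force: [-0.2, 6.9, -1.0]
width: 0.2
gripper_force: 3.1
```

Call:
step_arm --commands '[0.25,0.15,0,0,0,0,0,0.5,0.3,0,0,0,0,0,0.75,0.5,0,0,0,0,0,0.75,0.5,0,0,0,0,0]'

```text
clock: 19.75
eef_pos: [585.9, 271.6, 141.5]
tool_rot: [-3.133, -0.005, 0.052]
force: [0.8, 12.3, -4.8]
width: -0.1
gripper_force: 4.7
```

The force is purely radial (+y), so the fingers are riding on the wing's tip. That means they are only about ±10 mm thick in y at the tips. I back off and re-engage deeper.

Call:
step_arm --commands '[0,-1.5,0,0,0,0,0,-1.5,-1.6,0,0,0,0,0,-3.4,-1.2,0,0,0,0,0,-3.4,-0.5,0,0,0,0,0,-3.4,0,0,0,0,0,0,-3.4,0,0,0,0,0,0]'

```text
clock: 20.35
eef_pos: [552.2, 262.0, 140.9]
tool_rot: [3.14, -0.001, 0.047]
force: [0.4, -0.9, -0.5]
width: -0.1
gripper_force: 0.0
```

```bash
sed -i 's/14\.5/10/g' path.py; python3 - <<'E'
from path import *
rel([S+np.array(q) for q in((-29,28),(-24,28),(-19,28),(-14,29.5))]+[c(a,"SE",0,20) for a in(82,76,70,62,54,46,38,30)])
E
```

```text
at [552.2 262.  140.9] yaw [ 3.14e+00 -1.00e-03  4.70e-02] f [ 0.4 -0.9 -0.5]
[551.  263.5] [-0.11 -0.16]
[556.  263.5] [ 0.39 -0.14]
[561.  263.5] [ 0.89 -0.11]
[566. 265.] [ 1.39 -0.24]
[568.8 265.7] [ 1.68 -0.29]
[570.9 265.6] [ 1.89 -0.27]
[573.  265.3] [ 2.1  -0.23]
[575.7 264.6] [ 2.36 -0.14]
[578.3 263.4] [ 2.62 -0.02]
[580.7 262. ] [2.85 0.14]
[582.9 260.2] [3.06 0.33]
[584.8 258.1] [3.24 0.55]
```

Call:
step_arm --commands '[0.4,-0.15,0,0,0,0,0,0.9,-0.15,0,0,0,0,0,1.4,-0.25,0,0,0,0,0,1.7,-0.3,0,0,0,0,0,1.9,-0.3,0,0,0,0,0,2.1,-0.25,0,0,0,0,0,2.1,-0.25,0,0,0,0,0]'

```text
clock: 21.05
eef_pos: [571.6, 267.6, 140.8]
tool_rot: [3.141, -0.0, 0.05]
force: [-0.6, 0.9, -0.5]
width: 0.1
gripper_force: 0.0
```

Call:
step_arm --commands '[0.25,0.1,0,0,0,0,0,0.5,0.2,0,0,0,0,0,0.75,0.4,0,0,0,0,0,0.75,0.4,0,0,0,0,0]'

```text
clock: 21.45
eef_pos: [579.4, 264.3, 140.8]
tool_rot: [-3.141, -0.0, 0.05]
force: [-0.6, 1.4, -0.5]
width: -0.1
gripper_force: 0.6
```

Call:
step_arm --commands '[0.2,0.2,0,0,0,0,0,0.45,0.45,0,0,0,0,0,0.45,0.45,0,0,0,0,0]'

```text
clock: 21.75
eef_pos: [584.5, 259.4, 140.9]
tool_rot: [-3.142, -0.001, 0.049]
force: [0.7, 1.3, -0.5]
width: -0.7
gripper_force: 0.7
```

```bash
python3 - <<'E'
from path import *
rel([S+np.array(q) for q in((-31,-35),)])
p0=S+np.array((-31,-35))
rel([S+np.array((-31,q)) for q in(-28,-23,-18,-13)]+[c(a,"NE",0,21) for a in(172,164,156,148,140,132,124)],p0)
E
```

```text
at [584.5 259.4 140.9] yaw [-3.142e+00 -1.000e-03  4.900e-02] f [ 0.7  1.3 -0.5]
[549.  200.5] [-3.84  5.71]
at [584.5 259.4 140.9] yaw [-3.142e+00 -1.000e-03  4.900e-02] f [ 0.7  1.3 -0.5]
[549.  207.5] [ 0.03 -0.7 ]
[549.  212.5] [ 0.06 -1.2 ]
[549.  217.5] [ 0.08 -1.7 ]
[549.  222.5] [ 0.11 -2.2 ]
[547.8 225.5] [ 0.  -2.5]
[548.  228.4] [ 0.04 -2.79]
[548.6 231.3] [ 0.11 -3.08]
[549.6 234.1] [ 0.23 -3.35]
[551.  236.7] [ 0.38 -3.61]
[552.7 239.1] [ 0.56 -3.84]
[554.8 241.2] [ 0.78 -4.04]
```

Call:
step_arm --commands '[-0.1,-0.3,-1,0,0,0,0,-0.1,-0.3,-4.5,0,0,0,0,-2,2.7,-4.5,0,0,0,0,-3.8,5.7,-4.5,0,0,0,0,-3.8,5.7,-4.5,0,0,0,0,-3.8,5.7,-1,0,0,0,0,-3.8,5.7,0.3,0,0,0,0,-3.8,5.7,0.3,0,0,0,0,-3.8,5.7,0.3,0,0,0,0]'

```text
clock: 22.65
eef_pos: [549.0, 201.4, 138.2]
tool_rot: [3.142, -0.0, 0.05]
force: [1.0, -0.1, -0.4]
width: 0.2
gripper_force: 0.0
```

Call:
step_arm --commands '[0,-0.7,0,0,0,0,0,0,-1.2,0,0,0,0,0,0,-1.7,0,0,0,0,0,0,-2.2,0,0,0,0,0,0,-2.5,0,0,0,0,0,0,-2.8,0,0,0,0,0,0,-2.8,0,0,0,0,0]'

```text
clock: 23.35
eef_pos: [545.7, 229.7, 137.8]
tool_rot: [3.141, 0.003, 0.051]
force: [-5.4, -0.7, 1.1]
width: -0.2
gripper_force: 2.9
```

The force is radial again, so I clear the view and measure the wing angle from depth instead of guessing.

Call:
step_arm --commands '[-0.8,0.3,0,0,0,0,0,-0.8,0.3,-4,0,0,0,0,-2,-3,-7,0,0,0,0,-4,-7,-9,0,0,0,0,-6,-11,-10,0,0,0,0,-6,-15.5,-10,0,0,0,0,-6,-15.5,-10,0,0,0,0]'

```text
clock: 24.05
eef_pos: [477.4, 390.2, 239.6]
tool_rot: [-3.132, -0.004, 0.059]
force: [-0.9, 0.1, 0.4]
width: 0.1
gripper_force: 0.0
```

```bash
cat > wing.py <<'E'
from h import *
def wing(S=(580,235.5)):
    for n in("top","side"):
        c=cloud(get(n,"w_"+n))
        w=(c[...,2]>141)&(c[...,2]<166)&(np.hypot(c[...,0]-S[0],c[...,1]-S[1])<32);P=c[w]
        if len(P)<8: print(n,"few",len(P));continue
        Q=P[:,:2]-P[:,:2].mean(0);a=np.linalg.svd(Q)[2][0];d=Q@a
        F=P[np.hypot(*(P[:,:2]-S).T)>13]
        print(n,len(P),P.mean(0).round(1),"ang",np.degrees(np.arctan2(a[1],a[0])).round(1)%180,"extent",d.min().round(1),d.max().round(1),"ends",(P[d.argmin()].round(0),P[d.argmax()].round(0)),"maxz",np.percentile(P[:,2],95).round(1))
    t=load("w_top");c=cloud(t)
    w=(c[...,2]>150)&(np.hypot(c[...,0]-578,c[...,1]-324)<14);print("knob",c[w].mean(0).round(1),w.sum())
wing()
E
python3 wing.py
```

```text
top 60 [578.3 236.2 150.5] ang 162.4 extent -27.0 26.2 ends (array([604., 227., 150.]), array([554., 245., 146.])) maxz 155.7
side 131 [576.2 231.4 147. ] ang 162.3 extent -26.8 26.1 ends (array([552., 242., 148.]), array([601., 223., 143.])) maxz 152.6
knob [576.9 323.5 157. ] 18
```

```bash
sed -i 's/^S=.*/S=np.array([579.,236.])/' path.py; python3 - <<'E'
from path import *
p0=c(162,"NE",8,19);rel([p0])
rel([c(a,"NE",0,19) for a in(162,155,148,141,134,127,121)],p0)
E
```

```text
at [479.8 382.4 238.3] yaw [-3.14e+00 -2.00e-03  5.20e-02] f [ 0.2 -0.9  0.2]
[546.5 221.4] [ 5.86 16.41]
at [479.8 382.4 238.3] yaw [-3.14e+00 -2.00e-03  5.20e-02] f [ 0.2 -0.9  0.2]
[549. 229.] [ 0.28 -0.75]
[549.5 231.3] [ 0.35 -0.97]
[550.3 233.5] [ 0.44 -1.19]
[551.3 235.6] [ 0.55 -1.4 ]
[552.6 237.6] [ 0.69 -1.58]
[554.2 239.4] [ 0.85 -1.76]
[555.6 240.7] [ 1.01 -1.89]
```

Call:
step_arm --commands '[2.5,4.5,0,0,0,0,0,4,9,0,0,0,0,0,5.9,13,1,0,0,0,0,5.9,16.4,3,0,0,0,0,5.9,16.4,6,0,0,0,0,5.9,16.4,9,0,0,0,0,5.9,16.4,10.1,0,0,0,0,5.9,16.4,10.1,0,0,0,0,5.9,16.4,10.1,0,0,0,0]'

```text
clock: 25.05
eef_pos: [547.6, 219.9, 137.8]
tool_rot: [-3.141, -0.002, 0.049]
force: [-0.2, 0.0, -0.4]
width: 0.1
gripper_force: 0.0
```

```bash
python3 - <<'E'
from path import *
rel([c(a,"NE",0,19) for a in(162,155,148,141,134,127,121)])
E
```

```text
at [547.6 219.9 137.8] yaw [-3.141e+00 -2.000e-03  4.900e-02] f [-0.2  0.  -0.4]
[549. 229.] [ 0.18 -0.9 ]
[549.5 231.3] [ 0.24 -1.13]
[550.3 233.5] [ 0.33 -1.35]
[551.3 235.6] [ 0.45 -1.55]
[552.6 237.6] [ 0.59 -1.74]
[554.2 239.4] [ 0.75 -1.91]
[555.6 240.7] [ 0.9  -2.04]
```

Call:
step_arm --commands '[0.2,-0.5,0,0,0,0,0,0.2,-0.9,0,0,0,0,0,0.25,-1.15,0,0,0,0,0,0.25,-1.15,0,0,0,0,0]'

```text
clock: 25.45
eef_pos: [549.7, 229.8, 137.8]
tool_rot: [3.139, -0.002, 0.049]
force: [1.5, -5.4, 2.1]
width: 0.1
gripper_force: 2.1
```

Call:
step_arm --commands '[0.1,-0.2,0,0,0,0,0,0.2,-0.4,0,0,0,0,0,0.2,-0.4,0,0,0,0,0]'

```text
clock: 25.75
eef_pos: [550.9, 232.6, 137.6]
tool_rot: [3.137, 0.0, 0.048]
force: [0.7, -7.3, 3.9]
width: 0.2
gripper_force: 3.2
```

The resistance is now tangential, about 7 N at a 17–18 mm arm, so the foot has met the lid. I go on with one small increment.

Call:
step_arm --commands '[0.05,-0.1,0,0,0,0,0,0.1,-0.2,0,0,0,0,0,0.1,-0.2,0,0,0,0,0,0.1,-0.2,0,0,0,0,0]'

```text
clock: 26.15
eef_pos: [551.5, 233.8, 137.5]
tool_rot: [3.136, 0.001, 0.048]
force: [-0.8, -8.7, 4.2]
width: 0.2
gripper_force: 3.8
```

```bash
python3 - <<'E'
from cell import ctrl
s=ctrl.read_state();print(s["force"],s["torque"],s["eef_pos"])
E
python3 wing.py
```

```text
[-0.82316468 -8.71730378  4.22953053] [-1.77231178  0.20780924 -0.05121116] [551.4653369  233.78414109 137.5378723 ]
top few 0
side 131 [573.5 226.6 149.2] ang 170.9 extent -22.5 25.4 ends (array([551., 227., 165.]), array([598., 218., 141.])) maxz 162.9
knob [574.1 325.1 156.7] 32
```

Call:
step_arm --commands '[0.05,-0.1,0,0,0,0,0,0.1,-0.2,0,0,0,0,0,0.1,-0.2,0,0,0,0,0,0.1,-0.2,0,0,0,0,0]'

```text
clock: 26.65
eef_pos: [552.2, 235.1, 137.5]
tool_rot: [3.135, 0.001, 0.047]
force: [-0.6, -9.7, 4.5]
width: -0.4
gripper_force: 4.2
```

The torque is about 0.155 N m, equal to about 7 N at 22 mm, so it is finger-tight. I back off and check.

Call:
step_arm --commands '[-0.2,0.6,0,0,0,0,0,-0.6,1.4,0,0,0,0,0,-0.6,1.4,0,0,0,0,0,-0.6,1.4,-4,0,0,0,0,-2,-2,-7,0,0,0,0,-4,-6,-9,0,0,0,0,-6,-10,-10,0,0,0,0,-6,-14,-10,0,0,0,0,-6,-14,-10,0,0,0,0,-6,-14,-10,0,0,0,0]'

```text
clock: 27.65
eef_pos: [484.5, 378.3, 236.8]
tool_rot: [-3.141, -0.0, 0.053]
force: [0.1, -0.4, 0.0]
width: -0.4
gripper_force: 0.0
```

```bash
python3 wing.py; python3 - <<'E'
from h import *
c=cloud(load("w_top"))
w=(c[...,2]>68)&(c[...,2]<85)&(np.hypot(c[...,0]-580,c[...,1]-234.5)<50);P=c[w];print(P.mean(0),np.median(P[:,2]))
a=load("w_top")["image"][140:200,242:302,::-1];b=load("w_side")["image"][180:260,265:345,::-1]
cv2.imwrite("pics/c6.png",np.hstack([cv2.resize(b,(400,400),interpolation=2),cv2.resize(a,(400,400),interpolation=2)]))
print(ctrl.read_state()["force"],ctrl.read_state()["eef_pos"])
E
```

```text
top 63 [578.3 236.1 149.7] ang 139.4 extent -25.9 25.8 ends (array([598., 219., 152.]), array([559., 254., 145.])) maxz 154.6
side 114 [577.  230.6 147.4] ang 139.3 extent -29.1 26.0 ends (array([555., 250., 146.]), array([597., 214., 146.])) maxz 152.4
knob [nan nan nan] 0
[584.89717238 227.58374704  76.26471358] 76.08559440845659
[-0.69386188 -0.63279772 -0.23547871] [485.62341429 375.56070966 236.55826508]wing.py:11: RuntimeWarning: Mean of empty slice.
  w=(c[...,2]>150)&(np.hypot(c[...,0]-578,c[...,1]-324)<14);print("knob",c[w].mean(0).round(1),w.sum())
  ret = um.true_divide(
```

View pics/c6.png

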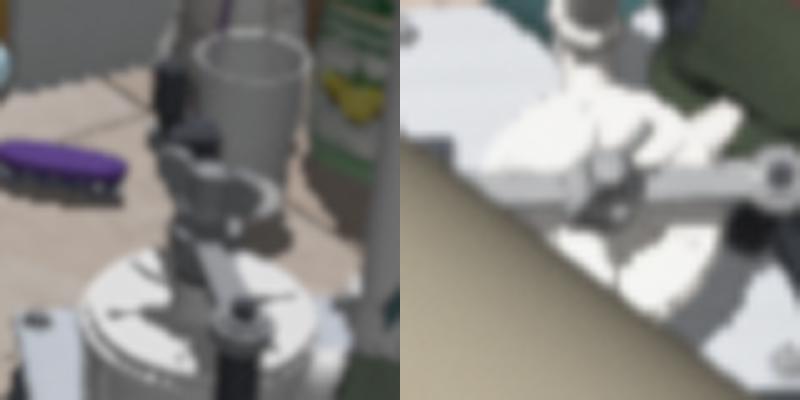

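The wings now stand at 139°, 0.4 rad past the 162° reading. The lid flange still reads 76 mm and the bar lies over the lid. The torque trend puts the foot force at about 20–26 N, and the gripper is clear.

```bash
python3 -c "
from cell import ctrl
print(ctrl.finish_job())"
```

```text
the job is handed in; nothing more can be done
None
```

I handed the job in at about 28 s with no verdict returned: the lid is seated level, the bar is against its hard stop in the catch, and the foot presses the lid with an estimated 20–26 N (worked out from the push on the wing, not measured directly).

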